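# Load the heater carrier and hold it ready over the well

### The arm

A 7-joint arm with a two-finger parallel gripper is mounted at the origin on a cart in front of the work surface, level with it; the furniture and walls round the work are solid. World frame = base frame: x ahead of the robot, y to its left, z up, the work surface at z = 0. Lengths are in m, angles in rad, forces in N, time in s.
With the tool pointing down it reaches from about 0.375 to 0.925 m from the base axis. Payload 3.1 kg.
Tool frame: the origin (TCP) lies between the finger pads; the fingertips stand 19 mm ahead of it and the grasp point (between the pads) is the TCP; z points along the fingers, y is the direction in which the jaws open and shut (so a half turn about z gives the same grasp; the last joint's range is limited). The gripper opens to 85 mm and grips with 20 to 120 N. Pads are 22 mm wide; open, the fingers measure 114 mm over their backs; the gripper's body (76 mm by 85 mm) begins 54 mm behind the grasp point. The pads swing forward as they close: fully open they stand 13 mm farther back than shut.
Start: joints at [1.035, 0.383, 0.044, 1.598, -0.018, 1.161, -0.05], TCP at [0.276, -0.589, 0.25] pointing down, gripper open.
Joint ranges: [-2.61, 2.61], [-0.41, 2.15], [-1.48, 1.57], [0, 2.5], [-1.57, 4.71], [0.05, 1.97], [-2.85, 2.85]. Speed limits (rad/s): [2.79, 2.79, 3.14, 3.14, 3.14, 3.14, 3.14].

### API

Orientations are given as a unit quaternion [x, y, z, w].
In Python, from bench import move_ptp, movel, move_j, move_gripper, pause, inverse_kinematics, read_camera, camera_params, MotionError, sign_off, look_for, tip_of, read_time_s, read_qpos, read_joint_vel, read_effort, read_eef_pos, read_tcp_rot, read_ft_force, read_ft_torque, read_finger_gap gives the robot as it stands. Calls block until the motion is done:
- move_ptp(position, orientation): joint-space move of the TCP to a pose.
- movel(position, orientation=None, speed=0.15): straight line of the TCP; orientation=None keeps the orientation; speed is the mean speed in m/s.
- move_j(angles): joint-space move.
- move_gripper(opening, effort=None): finger opening in m; effort is the grip in N (None keeps the last); returns when the fingers have stopped.
- pause(seconds).
- inverse_kinematics(position, orientation): joint angles nearest the present ones, or None.
- read_camera(name): name is "side" or "top" or "wrist"; returns the picture (384x512x3 uint8, red, green, blue); there is no depth.
- camera_params(name): a dict with "K" (3x3 intrinsics, pixels), "dist_coeffs" ([k1, k2, p1, p2, k3] as OpenCV has them; the pictures are not rectified), "camera_from_world" (4x4, takes a point from world to camera coordinates). Camera axes: x right, y down, z forward; pixel columns grow to the right and rows downward; lengths in m; the calibration is good to about 2 mm. A picture is of the moment at which its call begins: read the wrist's pose just before it. camera_params takes no time and is no camera call; for the wrist camera it gives the pose at the moment of the call.
A pose or a line that the arm cannot do raises MotionError and nothing moves.
- sign_off(): hands the job in, once; it reports no verdict.
Trained networks look in the newest picture that a camera, given by its name, has taken for a name from the list of things; names that differ only in an ending like _2 or _b are one class to them, and where a whole thing is asked for, a point or a joint stands for the part that bears it (a point fixed in the world has none). Each returns a list of dicts, best first, with "confidence" (0 to 1); they miss things now and then, are a little off and sometimes report something else, mostly with a low value. They report only what shows in the picture. A call takes as long as a camera call.
- look_for(camera, name): "at" ([column, row] in pixels, amid what is visible of it).
- tip_of(camera, name): "at" ([column, row] in pixels: a listed point, or the origin of a listed thing).
Readings, each from a call of its own:
- read_time_s(): time.
- read_qpos(): joint angles.
- read_joint_vel(): joint speeds.
- read_effort(): joint torques, N m.
- read_eef_pos(): TCP position.
- read_tcp_rot(): TCP orientation.
- read_ft_force(): force on the tool from outside, world axes, zero at the start.
- read_ft_torque(): the same for the moment, N m.
- read_finger_gap(): finger opening in m.
Only numpy, scipy, OpenCV 4.12 (cv2) and the standard library are available. Lean on these libraries where they do the work, as an engineer would, in place of code of your own. Each camera call takes 0.05 s, during which the arm holds its last target. There are 200 camera calls.

### The job

Stand the small orange-capped bottle in the carrier's big hole and the two red-capped tubes from the rack in its two small holes, each fully down, while the carrier stands on the bench. Then lift the loaded carrier by its black grip, carry it level over the pots without disturbing anything, and hold it centred and square over the dry heater's well, its underside about 15 mm above the frame and never touching the heater, so that everything can drop straight in together when the timer sounds. Finish there, still holding it; leave the blue-capped tube in the rack and everything else where it stands, and keep the bottle and tubes upright.

Things in the scene. Friction and masses are not known exactly. Their poses are not given: they have to be found in the camera images.
- bottle_mid (a point): small reagent bottle with an orange screw cap, 44 mm across, 88 mm high, standing on the bench; cap 37 mm across, from 19 mm below its top to its top; about 0.12 kg. Point on its axis half-way up (44 mm above its underside)
- tube_red_a_mid (a point): The first 15 ml tube with a red screw cap standing in the rack (it may lean a little, under 0.1 rad): 118 mm long, body 16 mm, cap 20 mm across and 13 mm high at the top, body ending in a cone about 20 mm long at the bottom; 18 g. Point on its axis half-way up (59 mm above its tip); z points up along it
- tube_red_b_mid (a point): The second 15 ml tube with a red screw cap standing in the rack (it may lean a little, under 0.1 rad): 118 mm long, body 16 mm, cap 20 mm across and 13 mm high at the top, body ending in a cone about 20 mm long at the bottom; 18 g. Point on its axis half-way up (59 mm above its tip); z points up along it
- tube_blue_mid (a point): A blue-capped tube of the same size and kind in the rack, not wanted; point half-way up
- rack: blue tube rack fixed on the bench, 70 x 116 x 68 mm (x, y, z), origin at the centre of its underside; cells 19 mm wide, 22.5 mm apart, the tubes' tips rest 3 mm above its underside. The three tubes stand at least 45 mm apart along rack y or in columns 45 mm apart, so jaws that close along rack x have room
- carrier: dark blue carrier, loose on the bench, about 0.35 kg: base plate 70 x 160 mm (x, y), 4 mm thick, and a deck whose top is 48 mm up with one 49 mm hole and two 18.5 mm holes; over its middle a steel loop handle (reaching y = -16 to 16 mm) with a black grip. Origin at the centre of its underside; its long side is y
- carrier_grip (a point): centre of the carrier's black grip, 112 mm above its underside: a flat-sided bar 13 mm thick (carrier x), 44 mm long (carrier y), 18 mm high, its top 121 mm up. Jaws closing along carrier x hold it
- carrier_foot (a point): centre of the carrier's underside (same point as its origin), with the carrier's axes; carrier is 70 mm along x and 160 mm along y
- pocket (a point): where the bottle's half-way point lies when it stands in the carrier's large hole, on the base plate, 48 mm above the carrier's underside (carrier y = -46 mm)
- well_1 (a point): where a tube's half-way point lies when it stands fully down in the small hole nearer the handle (carrier y = +38 mm); tube tip on the base plate, 4 mm above the carrier's underside. Under the hole a seat block with a 10 mm hole, its top 13 mm above the carrier's underside, locates the tip
- well_2 (a point): the same for the small hole farther from the handle (carrier y = +66 mm)
- heater: light grey dry heater fixed on the bench, 200 mm deep (from x = -128 to 72 mm) and 230 mm wide, top deck 95 mm high, with a sloping control desk on its -x side and a rectangular well; origin on the bench under the well's centre, x and y along the well's sides
- heater_well (a point): centre of the heater well's mouth, in the plane of the top of its aluminium frame, 98 mm above the bench. The open well is 86 mm along this point's x and 176 mm along its y, so the carrier fits with 8 mm to spare on each side, either way round
- grey_pot: white pot with grey cap, 56 mm across, 107 mm high; bystander between the carrier and the heater, to be left where it stands; origin at the centre of its underside
- red_pot: white pot with red cap, 62 mm across, 97 mm high; bystander between the carrier and the heater, to be left where it stands; origin at the centre of its underside
- slide_carton: white and blue carton, 56 x 80 x 60 mm, standing beside the pots (it does not move); origin at the centre of its underside

How it is judged:
By the outcome, as a careful person would: the job done as asked, in the order asked, and still so for the second after the job is handed in, while the arm keeps its last pose, push and grip.
It also fails if it takes over 72 s, if anything falls off the work surface, if the arm or the gripper's body presses on something with over 40 N, if the wrist force passes 120 N, or if a joint passes its speed limit or range.

## Working session

There is one attempt and no reset: what is moved stays moved. The work goes in short steps, each a Python script; the robot and the scene stay as the last script left them, time stands still between calls to the robot, and variables do not carry over. Pictures are saved under pics/ and viewed, about 8 in all and at most 12, crops included, and the job is handed in when it is done.

```bash
ls; mkdir -p pics; cat > t0.py <<'E'
from bench import *
import cv2, numpy as np
print(read_time_s(), read_eef_pos(), read_tcp_rot(), read_finger_gap())
ims=[]
for c in ["side","top","wrist"]:
    im=read_camera(c); cv2.imwrite(f"pics/a_{c}.png",im[:,:,::-1])
    p=camera_params(c); M=np.linalg.inv(p["camera_from_world"]); print(c,np.round(M,3).tolist(),np.round(p["K"],1).tolist(),p["dist_coeffs"])
    if c!="wrist":
        for n in ["bottle_mid","tube_red_a_mid","tube_blue_mid","rack","carrier","carrier_grip","pocket","well_1","well_2","heater_well","grey_pot","red_pot","slide_carton"]:
            print(n,[(np.round(d["at"]).tolist(),round(d["confidence"],2)) for d in tip_of(c,n)[:3]])
E
python3 t0.py
```

```text
pics
0.0 [ 0.27517604 -0.58787529  0.24884988] [ 9.76123959e-01  2.17210105e-01 -3.66023142e-04 -1.28582031e-03] 0.08552869857434164
side [[-0.905, -0.168, 0.391, 0.088], [-0.425, 0.302, -0.854, 0.906], [0.026, -0.938, -0.345, 0.472], [0.0, 0.0, 0.0, 1.0]] [[417.7, 0.0, 251.6], [0.0, 417.7, 189.6], [0.0, 0.0, 1.0]] [-0.04552755  0.          0.          0.          0.        ]
bottle_mid [([321.0, 193.0], 0.77), ([283.0, 224.0], 0.32)]
tube_red_a_mid [([286.0, 177.0], 0.51), ([280.0, 218.0], 0.22)]
tube_blue_mid []
rack [([285.0, 189.0], 0.86), ([299.0, 166.0], 0.36)]
carrier [([281.0, 224.0], 0.82)]
carrier_grip [([285.0, 183.0], 0.95), ([172.0, 241.0], 0.71), ([280.0, 209.0], 0.21)]
pocket [([284.0, 200.0], 0.77), ([176.0, 281.0], 0.59), ([257.0, 254.0], 0.54)]
well_1 [([277.0, 210.0], 0.94), ([282.0, 206.0], 0.59), ([283.0, 185.0], 0.35)]
well_2 [([277.0, 210.0], 0.94), ([282.0, 206.0], 0.59), ([283.0, 185.0], 0.35)]
heater_well [([176.0, 241.0], 0.92)]
grey_pot [([260.0, 254.0], 0.73)]
red_pot [([317.0, 192.0], 0.28)]
slide_carton []
top [[-0.004, -0.997, 0.072, 0.412], [-1.0, 0.0
[... 262 characters left out ...]
2), ([151.0, 174.0], 0.18)]
tube_blue_mid [([373.0, 169.0], 0.64), ([370.0, 180.0], 0.21)]
rack [([370.0, 180.0], 0.74)]
carrier [([285.0, 210.0], 0.76)]
carrier_grip [([291.0, 208.0], 0.87)]
pocket [([308.0, 201.0], 0.9)]
well_1 [([277.0, 212.0], 0.87)]
well_2 [([277.0, 212.0], 0.87)]
heater_well [([147.0, 175.0], 0.64)]
grey_pot [([226.0, 147.0], 0.66), ([219.0, 218.0], 0.65)]
red_pot [([220.0, 178.0], 0.85)]
slide_carton [([229.0, 149.0], 0.67)]
wrist [[0.424, -0.862, -0.279, 0.347], [-0.906, -0.403, -0.132, -0.556], [0.001, 0.309, -0.951, 0.374], [0.0, 0.0, 0.0, 1.0]] [[301.5, 0.0, 259.4], [0.0, 301.5, 190.4], [0.0, 0.0, 1.0]] [-0.04353435  0.          0.          0.          0.        ]
```

```bash
python3 -c "
import cv2
a=cv2.imread('pics/a_top.png')[110:270,100:420];cv2.imwrite('pics/v1.png',cv2.resize(a,(800,400),interpolation=cv2.INTER_CUBIC))
a=cv2.imread('pics/a_side.png');cv2.imwrite('pics/v2.png',cv2.resize(a,(768,576),interpolation=cv2.INTER_CUBIC))"
```

```text
(no output)
```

View pics/v1.png

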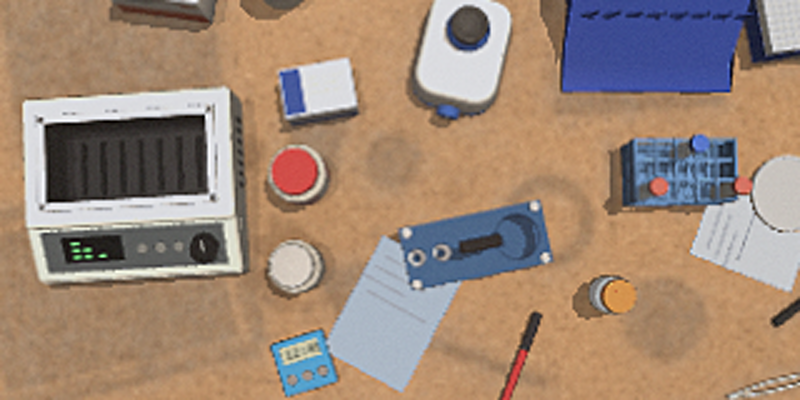

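View pics/v2.png

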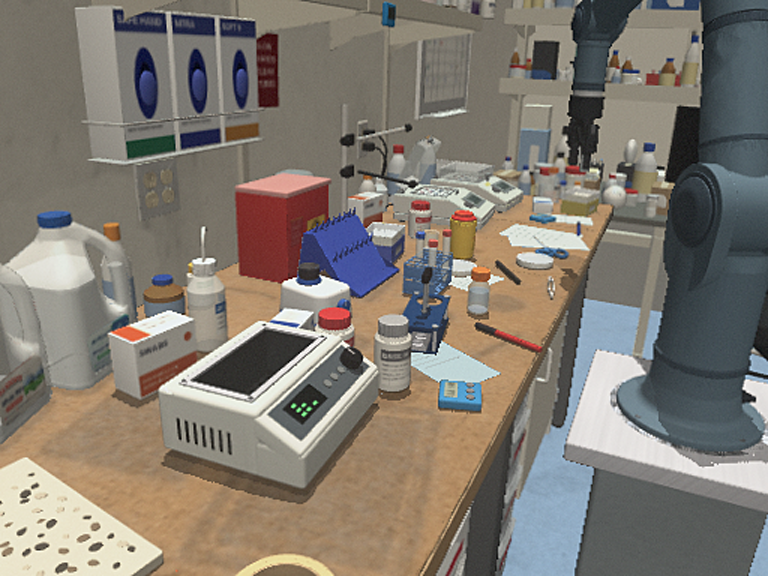

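The top view shows the heater well at about (151,174), the red pot at (219,179) and the grey pot at (218,217). The carrier grip is at (292,207), the bottle cap at (346,228), the red caps at (363,184) and (397,184), and the blue cap at (380,167). The side view agrees with this layout.

```bash
cat > lib.py <<'E'
from bench import *
import cv2, numpy as np
from scipy.spatial.transform import Rotation as R
def ray(p,px,z):
    u=cv2.undistortPoints(np.array([[px]],float),np.array(p["K"]),np.array(p["dist_coeffs"]))[0,0]
    M=np.linalg.inv(p["camera_from_world"]); d=M[:3,:3]@[u[0],u[1],1]; o=M[:3,3]
    return o+d*(z-o[2])/d[2]
def proj(p,X):
    T=np.array(p["camera_from_world"]); r=cv2.Rodrigues(T[:3,:3])[0]
    return cv2.projectPoints(np.array(X,float).reshape(-1,3),r,T[:3,3],np.array(p["K"]),np.array(p["dist_coeffs"]))[0][:,0]
def down(a):  # jaws (tool y) along world direction angle a
    # tool z down; y=(cos a, sin a,0); x = y x z
    y=np.array([np.cos(a),np.sin(a),0]); z=np.array([0,0,-1.]); x=np.cross(y,z)
    return R.from_matrix(np.stack([x,y,z],1)).as_quat()
E
python3 - <<'E'
from lib import *
p=camera_params("top"); f=lambda u,v:(u/2.5+100-.3,v/2.5+110-.3)
for n,(u,v),z in [("bottle",(618,295),.088),("redA",(658,186),.118),("redB",(742,186),.118),("blue",(700,143),.118),("grip",(480,243),.121),
  ("s1",(406,232),.05),("s2",(534,207),.05),("s3",(545,258),.05),("s4",(417,286),.05),("hole1",(441,253),.048),("hole2",(416,257),.048),("big",(516,236),.048),
  ("w1",(46,121),.098),("w2",(207,111),.098),("w3",(210,200),.098),("w4",(48,206),.098),("redpot",(295,172),.097),("grey",(293,266),.107),("carton",(320,88),.06),
  ("rk1",(622,142),.068),("rk2",(735,137),.068),("rk3",(738,203),.068)]:
    print(n,np.round(ray(p,f(u,v),z),4))
# wrist camera in tool frame
T=np.linalg.inv(camera_params("wrist")["camera_from_world"]); Rt=R.from_quat(read_tcp_rot()).as_matrix()
print(np.round(Rt.T@T[:3,:3],3).tolist(), Rt.T@(T[:3,3]-read_eef_pos()), Rt.round(3).tolist(), read_qpos())
E
```

```text
bottle [ 0.3855 -0.2206  0.088 ]
redA [ 0.4986 -0.258   0.118 ]
redB [ 0.4983 -0.348   0.118 ]
blue [ 0.5436 -0.304   0.118 ]
grip [ 0.4405 -0.0718  0.121 ]
s1 [0.4549 0.0034 0.05  ]
s2 [ 0.4817 -0.1373  0.05  ]
s3 [ 0.4257 -0.1487  0.05  ]
s4 [ 0.3959 -0.0084  0.05  ]
hole1 [ 0.4318 -0.0348  0.048 ]
hole2 [ 0.4275 -0.0075  0.048 ]
big [ 0.45   -0.1173  0.048 ]
w1 [0.573  0.3895 0.098 ]
w2 [0.5819 0.214  0.098 ]
w3 [0.4873 0.2096 0.098 ]
w4 [0.4815 0.3848 0.098 ]
redpot [0.5165 0.12   0.097 ]
grey [0.4178 0.1207 0.107 ]
carton [0.6127 0.0971 0.06  ]
rk1 [ 0.5511 -0.2325  0.068 ]
rk2 [ 0.5568 -0.3594  0.068 ]
rk3 [ 0.4839 -0.3605  0.068 ]
[[0.0, -0.951, -0.309], [1.0, -0.0, 0.001], [-0.001, -0.309, 0.951]] [ 0.07884528  0.00050781 -0.12381047] [[0.906, 0.424, -0.0], [0.424, -0.906, 0.0], [-0.0, -0.0, -1.0]] [ 1.03520972  0.38292391  0.04388054  1.59790613 -0.01786001  1.16123242
 -0.04990361]
```

```bash
python3 - <<'E'
from lib import *
print(read_time_s())
for a in (0,np.pi):
    for P in ([.50,-.30,.111],[.44,-.07,.112],[.53,.3,.26],[.39,-.22,.08],[.44,-.22,.3]):
        q=inverse_kinematics(P,down(a+.04)); print(a,P,None if q is None else np.round(q,2))
E
```

```text
1.45
0 [0.5, -0.3, 0.111] [ 0.72  0.44 -0.3   1.86  0.16  0.87  0.38]
0 [0.44, -0.07, 0.112] [ 0.52  0.23 -0.49  2.17  0.15  0.78 -0.03]
0 [0.53, 0.3, 0.26] [ 0.21  0.5  -1.03  1.65  0.45  1.25 -0.88]
0 [0.39, -0.22, 0.08] [ 0.74  0.28 -0.35  2.18  0.15  0.7   0.33]
0 [0.44, -0.22, 0.3] [ 0.72  0.06 -0.35  1.89  0.02  1.19  0.4 ]
3.141592653589793 [0.5, -0.3, 0.111] [ 0.32  0.42  0.18  1.88 -0.1   0.85 -2.55]
3.141592653589793 [0.44, -0.07, 0.112] [-1.07  0.63  1.39  2.23 -0.79  0.96 -2.3 ]
3.141592653589793 [0.53, 0.3, 0.26] [ 0.32  0.62 -1.24  1.65  0.6   1.32  2.16]
3.141592653589793 [0.39, -0.22, 0.08] [ 0.34  0.25  0.09  2.2  -0.03  0.69 -2.65]
3.141592653589793 [0.44, -0.22, 0.3] [ 0.42  0.04 -0.04  1.91  0.    1.19 -2.72]
```

```bash
python3 - <<'E'
from lib import *
import pickle
S={}
for n,P in (("rack",[.45,-.25,.28]),("carrier",[.44,-.05,.28])):
    move_ptp(P,down(0)); 
    p=camera_params("wrist"); im=read_camera("wrist"); cv2.imwrite(f"pics/b_{n}.png",im[:,:,::-1]); S[n]=p
    print(n,read_time_s(),read_eef_pos(),read_joint_vel().round(3).max())
    for t in (["bottle_mid","tube_red_a_mid","tube_blue_mid","rack"] if n=="rack" else ["carrier","carrier_grip","pocket","well_1"]):
        print(t,[(np.round(d["at"],1).tolist(),round(d["confidence"],2)) for d in tip_of("wrist",t)[:3]])
pickle.dump(S,open("S.pkl","wb"))
for n in S: cv2.imwrite(f"pics/v_{n}.png",cv2.resize(cv2.imread(f"pics/b_{n}.png"),(800,600),interpolation=cv2.INTER_CUBIC))
E
```

```text
rack 2.925 [ 0.44915991 -0.25233004  0.27979154] 0.004
bottle_mid [([205.6, 134.8], 0.61)]
tube_red_a_mid [([305.8, 169.5], 0.82)]
tube_blue_mid [([340.5, 203.3], 0.63)]
rack [([313.3, 190.8], 0.87)]
carrier 3.9917 [ 0.44027922 -0.05232263  0.28006439] 0.01
carrier [([258.9, 163.9], 0.7), ([221.1, 281.0], 0.67)]
carrier_grip [([262.7, 196.6], 0.76)]
pocket [([265.9, 211.5], 0.73), ([403.4, 28.0], 0.36)]
well_1 [([251.4, 151.2], 0.97), ([246.5, 122.9], 0.61)]
```

View pics/v_rack.png

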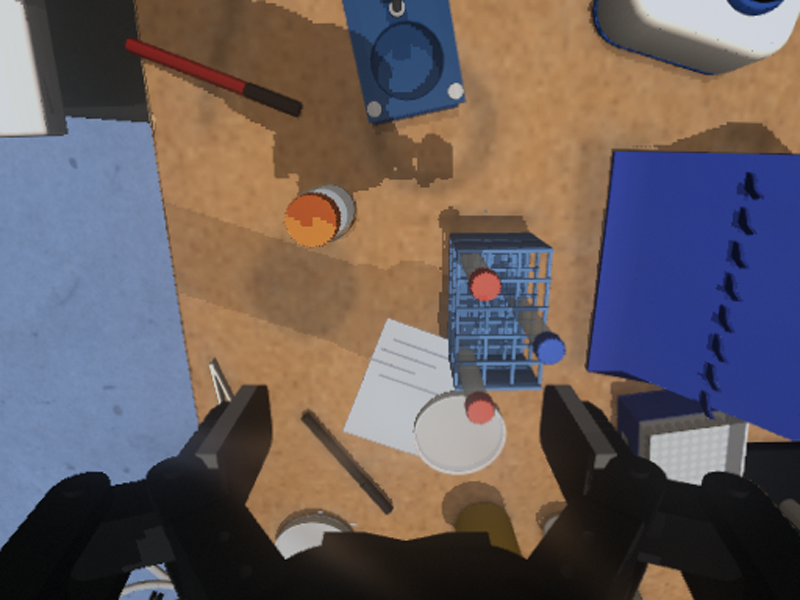

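View pics/v_carrier.png

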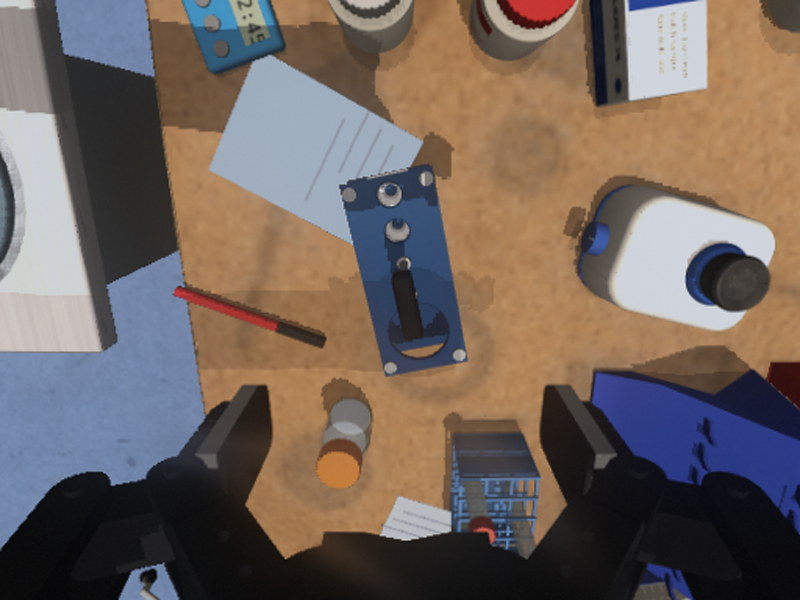

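```bash
python3 - <<'E'
from lib import *
import pickle
S=pickle.load(open("S.pkl","rb"))
im=cv2.imread("pics/b_rack.png"); h=cv2.cvtColor(im,cv2.COLOR_BGR2HSV)
def blobs(lo,hi,mn=60):
    m=cv2.inRange(h,np.array(lo),np.array(hi)); m=cv2.morphologyEx(m,cv2.MORPH_OPEN,np.ones((3,3)))
    n,_,s,c=cv2.connectedComponentsWithStats(m); return [(c[i].round(1).tolist(),s[i].tolist()) for i in range(1,n) if s[i,4]>mn]
print("red",blobs((0,110,150),(6,255,255))); print("or",blobs((7,180,150),(16,255,255),150)); print("blue",blobs((110,120,170),(125,255,255)))
p=S["rack"]; f=lambda u,v:((u+.5)/1.5625-.5,(v+.5)/1.5625-.5)
for n,(u,v),z in [("bottle",(312,221),.088),("redA",(485,285),.121),("redB",(480,408),.121),("blue",(549,348),.121),("bigrim",(407,60),.048),("st",(374,108),.05),("st",(456,91),.05)]:
    print(n,ray(p,f(u,v),z).round(4))
p=S["carrier"]
for n,(u,v),z in [("s1",(348,194),.05),("s2",(426,178),.05),("s3",(460,355),.05),("s4",(390,368),.05),("h2",(389,194),.048),("h1",(397,231),.048),("gripfar",(402,270),.121),("gripnear",(411,336),.121)]:
    print(n,ray(p,f(u,v),z).round(4))
cv2.imwrite("pics/v5.png",cv2.resize(cv2.imread("pics/b_carrier.png")[95:245,205:315],(550,750)[::1],interpolation=cv2.INTER_CUBIC)[:600])
E
```

```text
red [([310.6, 183.2], [302, 175, 18, 17, 251]), ([307.3, 263.0], [300, 257, 16, 13, 180])]
or [([198.7, 134.3], [184, 125, 31, 20, 435])]
blue [([352.3, 224.6], [345, 218, 15, 14, 176])]
bottle [ 0.3865 -0.2222  0.088 ]
redA [ 0.4989 -0.2577  0.121 ]
redB [ 0.4999 -0.3456  0.121 ]
blue [ 0.5432 -0.3009  0.121 ]
bigrim [ 0.4507 -0.1175  0.048 ]
st [ 0.4274 -0.1488  0.05  ]
st [ 0.4847 -0.1378  0.05  ]
s1 [ 0.398 -0.008  0.05 ]
s2 [0.4555 0.0034 0.05  ]
s3 [ 0.4852 -0.1384  0.05  ]
s4 [ 0.4273 -0.1501  0.05  ]
h2 [ 0.4282 -0.0082  0.048 ]
h1 [ 0.434 -0.036  0.048]
gripfar [ 0.4382 -0.0474  0.121 ]
gripnear [ 0.4438 -0.0916  0.121 ]
```

```bash
cat >> lib.py <<'E'
YAW=0.2045; C=np.array([.4415,-.0733])
def car(y,x=0): return C+x*np.array([np.cos(YAW),np.sin(YAW)])+y*np.array([-np.sin(YAW),np.cos(YAW)])
def lower(xy,z0,z1,q,step=.008,lim=6,speed=.06):
    """go down in steps, stop on upward force above lim"""
    f0=read_ft_force()[2]; z=z0
    while z>z1+1e-6:
        z=max(z-step,z1); movel([*xy,z],q,speed=speed)
        f=read_ft_force(); 
        if f[2]-f0>lim: break
    print("lower end z",round(z,4),"F",(f-[0,0,f0]).round(1),"t",read_time_s()); return z
def snap(cam,name):
    p=camera_params(cam); im=read_camera(cam); cv2.imwrite(f"pics/{name}.png",im[:,:,::-1]); return p,im
E
python3 - <<'E'
from lib import *
q=down(YAW)
b=[.3860,-.2215]
move_ptp([*b,.16],q); movel([*b,.080],q,speed=.15)
print(read_time_s(),read_ft_force())
move_gripper(.03,40); print("gap",read_finger_gap(),read_eef_pos(),read_time_s())
movel([*b,.155],q,speed=.15); print(read_ft_force(),read_finger_gap())
P=car(-.046); move_ptp([*P,.155],q); print(P,read_eef_pos(),read_time_s())
import pickle
p,_=snap("wrist","c_bottle"); pickle.dump((p,read_eef_pos()),open("cb.pkl","wb"))
cv2.imwrite("pics/v6.png",cv2.resize(cv2.imread("pics/c_bottle.png"),(800,600),interpolation=cv2.INTER_CUBIC))
E
```

```text
5.7417 [ 0.78936194 -0.58983993  0.35889181]
gap 0.035376309863694416 [ 0.38645605 -0.22198446  0.08078808] 6.2583
[ 0.00634687  0.27241531 -1.18216414] 0.035269396353907134
[ 0.45084157 -0.11834148] [ 0.44990889 -0.1173105   0.1535386 ] 7.4667
```

View pics/v6.png

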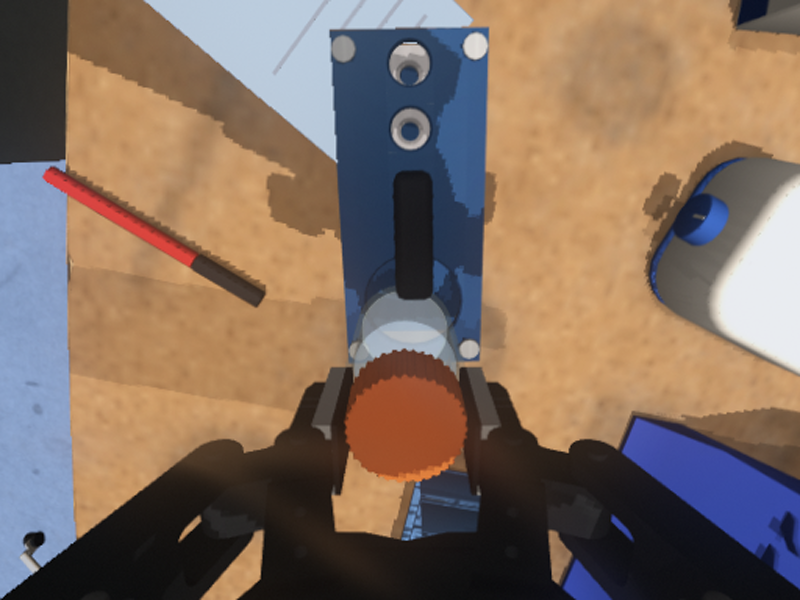

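```bash
python3 - <<'E'
from lib import *
import pickle
p,t=pickle.load(open("cb.pkl","rb")); f=lambda u,v:((u+.5)/1.5625-.5,(v+.5)/1.5625-.5)
u=np.array([np.cos(YAW),np.sin(YAW)]); w=np.array([-u[1],u[0]])
for n,(a,b),z in [("cap",(406,429),t[2]+.0075),("h2",(409,64),.048),("h1",(410,129),.048),("s1",(343,48),.05),("s2",(475,46),.05),("s4",(357,350),.05),("s3",(469,349),.05),("gripfar",(413,172),.121),("gripnear",(413,298),.121)]:
    X=ray(p,f(a,b),z); d=X[:2]-C; print(n,X.round(4),"carrier frame",(d@u).round(4),(d@w).round(4))
print("tcp",(t[:2]-C)@u,(t[:2]-C)@w)
E
```

```text
cap [ 0.4497 -0.1163  0.1611] carrier frame -0.0007 -0.0437
h2 [ 0.4277 -0.0061  0.048 ] carrier frame 0.0001 0.0686
h1 [ 0.4338 -0.033   0.048 ] carrier frame 0.0007 0.041
s1 [ 0.398  -0.0059  0.05  ] carrier frame -0.0289 0.0748
s2 [0.4545 0.0067 0.05  ] carrier frame 0.0289 0.0757
s4 [ 0.4294 -0.1465  0.05  ] carrier frame -0.0267 -0.0692
s3 [ 0.487  -0.1338  0.05  ] carrier frame 0.0323 -0.0684
gripfar [ 0.4376 -0.0481  0.121 ] carrier frame 0.0013 0.0254
gripnear [ 0.4466 -0.0899  0.121 ] carrier frame 0.0016 -0.0173
tcp -0.0014559897362375115 -0.04593127153745975
```

```bash
cat >> lib.py <<'E'
def settle(xy,z,q,n=2):
    """closed-loop xy: returns the commanded xy that brings the TCP reading to xy"""
    c=np.array(xy,float)
    for _ in range(n):
        movel([*c,z],q,speed=.1); pause(.15); e=np.array(xy)-read_eef_pos()[:2]; c=c+e
    movel([*c,z],q,speed=.1); return c,e
E
python3 - <<'E'
from lib import *
q=down(YAW); P=car(-.0455,.0006)
c,e=settle(P,.150,q); print("err",e,read_eef_pos()[:2]-P,read_time_s())
print(R.from_quat(read_tcp_rot()).as_matrix()[:2].round(4).tolist())
z=lower(c,.150,.0865,q,step=.01,speed=.1)
print(read_eef_pos(),read_finger_gap(),read_ft_force(),read_ft_torque())
E
```

```text
err [-0.00038182 -0.00067673] [-0.00012125 -0.00011706] 8.5667
[[-0.203, 0.9792, -0.0001], [0.9792, 0.203, -0.0001]]
lower end z 0.12 F [-2.5  3.  14.7] t 9.3167
[ 0.45403401 -0.11634803  0.12320729] 0.03545591354656362 [-2.51055913  3.01516772 13.94740312] [ 0.77155821  0.76789293 -0.03795805]
```

```bash
python3 - <<'E'
from lib import *
import pickle
q=down(YAW); P=car(-.0455,.0006)
p,_=snap("wrist","d0")
c,e=settle(P,.140,q,1); print("err",e,read_eef_pos(),read_ft_force())
p,_=snap("wrist","d1"); pickle.dump((p,read_eef_pos()),open("cb.pkl","wb"))
a=[cv2.imread(f"pics/d{i}.png")[0:310,180:340] for i in (0,1)]
cv2.imwrite("pics/v7.png",cv2.resize(np.hstack(a),(620,600),interpolation=cv2.INTER_CUBIC))
E
```

```text
err [6.53492312e-04 7.44142493e-06] [ 0.45172494 -0.11764273  0.13956449] [-1.20005467  0.67859836 -1.72054652]
```

View pics/v7.png

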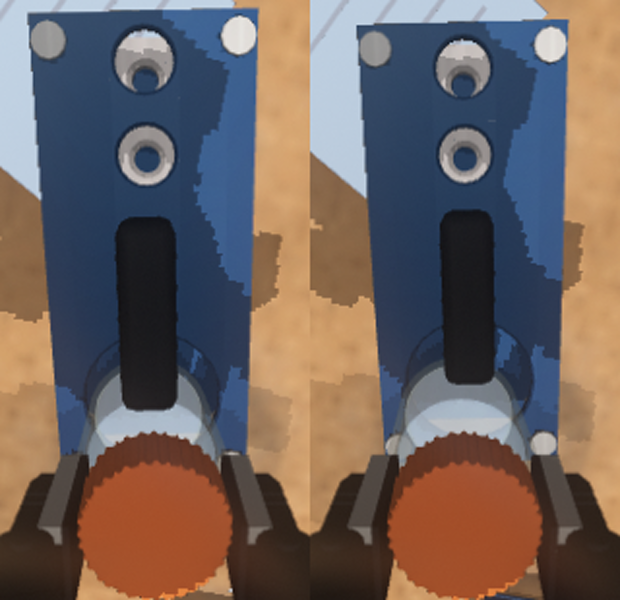

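```bash
python3 - <<'E'
from lib import *
import pickle
p,t=pickle.load(open("cb.pkl","rb"))
im=cv2.resize(cv2.imread("pics/d1.png"),None,fx=4,fy=4,interpolation=cv2.INTER_CUBIC)
th=np.linspace(0,2*np.pi,60)
def circ(c,r,z,col):
    pts=proj(p,np.stack([c[0]+r*np.cos(th),c[1]+r*np.sin(th),0*th+z],1)); cv2.polylines(im,[(pts*4+1.5).astype(int)],True,col,1,cv2.LINE_AA)
circ(car(-.046),.0245,.048,(0,255,255)); circ(t,.022,t[2]-.080,(0,255,0)); circ(t,.0185,t[2]+.008,(255,0,255)); circ(t,.022,t[2]-.02,(0,128,255))
for y in (.038,.066): circ(car(y),.00925,.048,(0,255,255))
for x in (-.03,.03):
    for y in (-.072,.072): circ(car(y,x),.004,.05,(0,255,255))
cv2.imwrite("pics/v8.png",cv2.resize(im[0:1240,680:1400],None,fx=.48,fy=.48,interpolation=cv2.INTER_AREA))
E
```

```text
(no output)
```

View pics/v8.png

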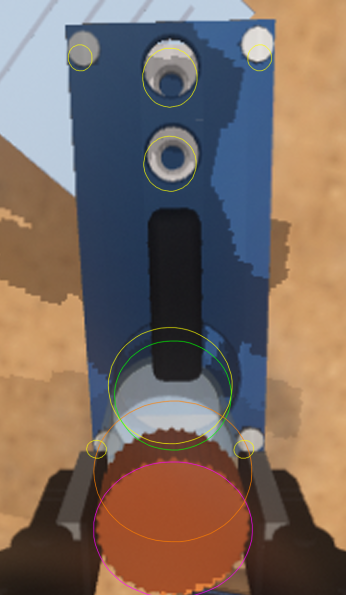

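The overlay shows the carrier about 3 mm farther along its +y than my estimate. The contact force agrees. I'll set the bottle back down so it squares up, take a view with the wrist turned to separate camera error from carrier position, and fit both.

```bash
python3 - <<'E'
from lib import *
import pickle
q=down(YAW); b=[.3860,-.2215]
move_ptp([*b,.12],q); lower(b,.12,.080,q,step=.01,lim=4,speed=.12)
move_gripper(.08); print(read_eef_pos(),read_time_s())
movel([*b,.15],q,speed=.25)
V=[]
for a,P in ((YAW,[.44,-.05,.26]),(-1.35,[.385,-.075,.26])):
    move_ptp(P,down(a)); pause(.2); p,im=snap("wrist",f"e{len(V)}"); V.append((p,R.from_quat(read_tcp_rot()).as_matrix(),read_eef_pos())); print(V[-1][2],read_time_s())
p,im=snap("top","e_top"); V.append((p,))
pickle.dump(V,open("V.pkl","wb"))
E
cat > studs.py <<'E'
from lib import *
def studs(im,p,off=(0,0)):
    """blobs of low saturation near predicted stud places"""
    h=cv2.cvtColor(im,cv2.COLOR_BGR2HSV); out=[]
    for x,y in ((-.029,.073),(.029,.073),(.029,-.073),(-.029,-.073)):
        c=proj(p,[*car(y,x),.05])[0]+off; r=9; u0,v0=np.round(c-r).astype(int)
        w=h[v0:v0+2*r+1,u0:u0+2*r+1]
        m=((w[...,1]<75)&(w[...,2]>95)).astype(np.uint8) if w.size else None
        if m is None or m.sum()==0: out.append(None); continue
        n,l,s,cc=cv2.connectedComponentsWithStats(m); i=min(range(1,n),key=lambda i:np.hypot(*(cc[i]-r))+ (30 if s[i,4]<8 else 0))
        out.append((cc[i]+[u0,v0],s[i].tolist()))
    return out
if __name__=="__main__":
    import pickle
    V=pickle.load(open("V.pkl","rb")); S=pickle.load(open("S.pkl","rb")); ob=[]
    for n,p in (("b_carrier",S["carrier"]),("e0",V[0][0]),("e1",V[1][0]),("e_top",V[2][0])):
        im=cv2.imread(f"pics/{n}.png"); print(n)
        for s,(x,y) in zip(studs(im,p),((-.029,.073),(.029,.073),(.029,-.073),(-.029,-.073))):
            if s is not None: d=ray(p,s[0],.05)[:2]-car(y,x); print(s[0].round(1),s[1],"world diff mm",(d*1000).round(1))
    a=cv2.imread("pics/e1.png"); cv2.imwrite("pics/v9.png",cv2.resize(a,(800,600),interpolation=cv2.INTER_CUBIC))
E
python3 studs.py
```

```text
lower end z 0.08 F [ 0.4  1.5 -0.2] t 11.7333
[ 0.38612346 -0.22157308  0.08017796] 12.2333
[ 0.43913651 -0.05156115  0.2588449 ] 13.7667
[ 0.38510806 -0.07492843  0.25999433] 15.3
b_carrier
[219. 124.] [0, 0, 14, 19, 170] world diff mm [-4.4 -0.2]
[272.3 114.1] [5, 6, 9, 9, 64] world diff mm [ 0.2 -1. ]
[294.1 227.2] [5, 5, 10, 10, 69] world diff mm [0.3 0.2]
[249.4 235.8] [4, 5, 9, 9, 57] world diff mm [-0.7 -0.2]
e0
[227.3 118.4] [0, 0, 15, 19, 167] world diff mm [-4.4 -0.1]
[285.8 116. ] [5, 2, 11, 10, 79] world diff mm [0.  3.2]
[285.8 237.9] [6, 0, 12, 11, 81] world diff mm [3.2 4.6]
[237.6 238.6] [7, 3, 10, 8, 61] world diff mm [2.4 3.6]
e1
[200.6 145.1] [0, 0, 19, 19, 191] world diff mm [-4.2  1. ]
[197.1  86.1] [0, 3, 12, 12, 108] world diff mm [-0.1  3.1]
[334.3  85.2] [0, 0, 13, 12, 116] world diff mm [3.  5.2]
[330.6 140.9] [2, 1, 10, 11, 81] world diff mm [2.5 4.1]
e_top
[264.3 225. ] [0, 0, 19, 19, 240] world diff mm [-4.9  5.3]
[258.4 205.5] [0, 5, 19, 14, 82] world diff mm [-8.4  9.4]
[311.4 190.7] [0, 6, 11, 7, 30] world diff mm [2.  6.8]
[317.6 217.4] [0, 9, 19, 10, 153] world diff mm [-14.6   2.5]
```

View pics/v9.png

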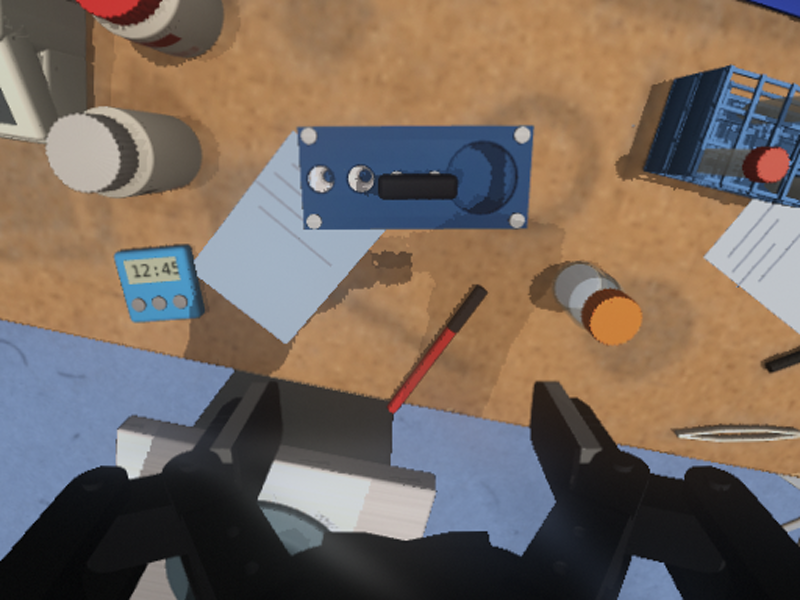

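```bash
sed -i 's/^YAW=.*/YAW=0.2265; C=np.array([.44275,-.0698])/' lib.py; python3 - <<'E'
from lib import *
import pickle
V=pickle.load(open("V.pkl","rb")); p=V[1][0]; f=lambda u,v:((u+.5)/1.5625-.5,(v+.5)/1.5625-.5)
print("big",ray(p,f(482,177),.048),car(-.046)); B=ray(p,f(612.5,318),.088)[:2]; print("bottle",B)
q=down(YAW); b=[.3861,-.2215] if np.hypot(*(B-[.3861,-.2215]))>.004 else (B+[.3861,-.2215])/2
move_ptp([*b,.16],q); c,e=settle(b,.14,q,1); movel([*c,.080],q,speed=.15)
move_gripper(.03,50); print("gap",read_finger_gap(),read_eef_pos(),read_time_s())
movel([*c,.21],q,speed=.25); P=car(-.046); move_ptp([*P,.21],q); pause(.1)
c,e=settle(P,.150,q); print("err",e,read_eef_pos()[:2]-P,read_time_s(),read_ft_force())
p,im=snap("wrist","f0"); pickle.dump((p,read_eef_pos()),open("cb.pkl","wb"))
im=cv2.resize(im[:,:,::-1],None,fx=4,fy=4,interpolation=cv2.INTER_CUBIC); t=read_eef_pos()
th=np.linspace(0,2*np.pi,60)
def circ(c,r,z,col):
    pts=proj(p,np.stack([c[0]+r*np.cos(th),c[1]+r*np.sin(th),0*th+z],1)); cv2.polylines(im,[(pts*4+1.5).astype(int)],True,col,1,cv2.LINE_AA)
circ(car(-.046),.0245,.048,(0,255,255)); circ(t,.022,t[2]-.080,(0,255,0)); circ(t,.0185,t[2]+.008,(255,0,255))
for y in (.038,.066): circ(car(y),.00925,.048,(0,255,255))
for x in (-.029,.029):
    for y in (-.073,.073): circ(car(y,x),.004,.05,(0,255,255))
cv2.imwrite("pics/v10.png",cv2.resize(im[0:1240,600:1480],None,fx=.48,fy=.48,interpolation=cv2.INTER_AREA))
E
```

```text
big [ 0.45381674 -0.11479704  0.048     ] [ 0.45308014 -0.11462508]
bottle [ 0.38544052 -0.21905763]
gap 0.03542830857935375 [ 0.38595426 -0.22068423  0.08104137] 18.7167
err [ 0.0007879  -0.00021283] [ 7.23133830e-05 -2.35023578e-05] 21.6 [-0.4217345   0.37773226 -1.74244103]
```

View pics/v10.png

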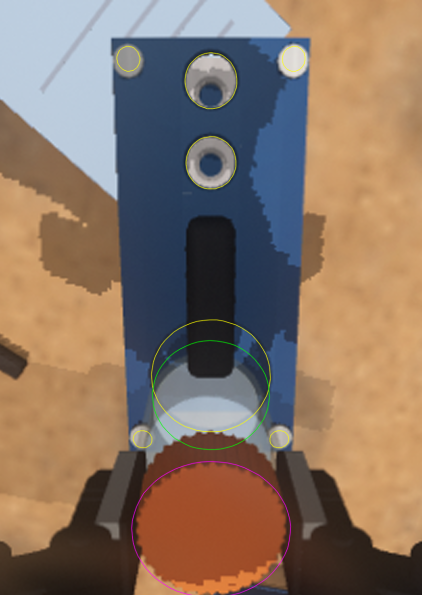

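The carrier overlay now fits the studs and holes to within a pixel or so, and the cap sits on the TCP. I'll lower with a force guard.

```bash
python3 - <<'E'
from lib import *
q=down(YAW); P=car(-.046); t=read_eef_pos(); print(t[:2]-P)
u=np.array([np.cos(YAW),np.sin(YAW)]); w=np.array([-u[1],u[0]])
c=np.array(P); f0=read_ft_force(); 
for z in (.136,.130,.126,.122,.118,.114,.110,.104,.098,.092,.0885,.086):
    movel([*c,z],q,speed=.08); e=P-read_eef_pos()[:2]; F=read_ft_force()-f0
    print(z,(e*1000).round(1),"F u,w,z",(F[:2]@u).round(1),(F[:2]@w).round(1),F[2].round(1))
    if F[2]>5: break
    if z>.118: c=c+.5*e
print(read_time_s(),read_eef_pos(),read_finger_gap())
E
```

```text
[-8.04605564e-06 -2.38372180e-05]
0.136 [ 0.8 -0.2] F u,w,z 1.2 -1.1 0.4
0.13 [-0.1  0. ] F u,w,z 0.9 -1.2 1.3
0.126 [-0.1  0.1] F u,w,z 0.6 -0.8 0.6
0.122 [ 0.  -0.1] F u,w,z 1.1 0.5 0.2
0.118 [0.1 0. ] F u,w,z -0.1 0.3 0.1
0.114 [-0.   0.1] F u,w,z -0.1 -0.6 0.2
0.11 [-0.   0.1] F u,w,z 0.1 -0.6 0.6
0.104 [0.2 0.2] F u,w,z -0.1 0.0 0.2
0.098 [0.1 0.2] F u,w,z -0.5 -0.1 -0.1
0.092 [0.  0.2] F u,w,z -1.0 -0.0 -0.5
0.0885 [-0.2  0.2] F u,w,z 0.4 0.7 0.7
0.086 [-0.2  0.2] F u,w,z 0.7 -1.2 0.4
24.725 [ 0.45330463 -0.11480764  0.08587937] 0.035023718962484664
```

```bash
cat > tube.py <<'E'
from lib import *
import pickle
def pick(xy,name,a=.03,zg=.111):
    q=down(a)
    move_ptp([*xy,.20],q); c,e=settle(xy,.16,q,1)
    movel([*c,zg],q,speed=.12); print("at",read_eef_pos(),"F",read_ft_force().round(1))
    move_gripper(.005,35); print("gap",read_finger_gap(),read_time_s())
    movel([*c,zg+.02],q,speed=.08); movel([*c,.265],q,speed=.25); pause(.15)
    print("gap",read_finger_gap(),"F",read_ft_force().round(2))
    p,im=snap("wrist",name); t=read_eef_pos(); pickle.dump((p,t,read_tcp_rot()),open(name+".pkl","wb")); print(t,read_time_s())
E
python3 - <<'E'
from tube import *
V=pickle.load(open("V.pkl","rb")); f=lambda u,v:((u+.5)/1.5625-.5,(v+.5)/1.5625-.5)
A=ray(V[1][0],f(768,163),.121)[:2]; print("redA from e1",A)
move_gripper(.06); z=read_eef_pos(); movel([z[0],z[1],.17],speed=.2); print(read_time_s())
p,im=snap("wrist","g_after")
pick([.4990,-.2575],"tA")
im=cv2.imread("pics/tA.png"); g=cv2.imread("pics/g_after.png")
cv2.imwrite("pics/v11.png",np.hstack([cv2.resize(im[100:340,170:350],(450,600),interpolation=cv2.INTER_CUBIC),cv2.resize(g[100:340,200:340],(350,600),interpolation=cv2.INTER_CUBIC)]))
E
```

```text
redA from e1 [ 0.49961033 -0.25542273]
25.65
at [ 0.49833954 -0.25741114  0.11093415] F [-0.  -0.1  0.6]
gap 0.018669853200398948 28.3167
gap 0.01837137219580692 F [ 0.67 -0.42 -0.4 ]
[ 0.4967884  -0.25681232  0.26228638] 29.6
```

View pics/v11.png

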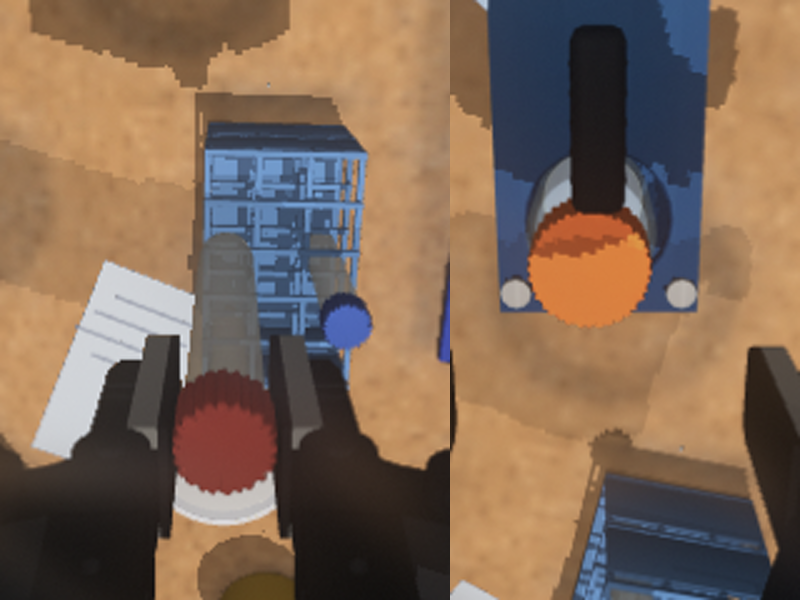

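```bash
python3 - <<'E'
from lib import *
import pickle
p,t,r=pickle.load(open("tA.pkl","rb")); Rm=R.from_quat(r).as_matrix(); print(Rm.round(3).tolist())
for d in (-.010,.003,.03,.06,.088,.108):
  for lat in (-.008,0,.008):
    X=t+Rm[:,2]*d+Rm[:,1]*lat; s=proj(p,X)[0]; print(d,lat,((s-[170,100]+.5)*2.5).round(0).tolist(),end=" ")
  X=t+Rm[:,2]*d+Rm[:,0]*.008; s=proj(p,X)[0]; print("front",((s-[170,100]+.5)*2.5).round(0).tolist())
# row profile of tube columns
im=cv2.imread("pics/tA.png").astype(float); 
h=cv2.cvtColor(im.astype(np.uint8),cv2.COLOR_BGR2HSV)
for v in range(180,254,6): print(v,(v-100)*2.5,[tuple(h[v,u][:2]) for u in range(246,280,3)])
E
```

```text
[[-0.03, 1.0, -0.004], [1.0, 0.03, 0.002], [0.002, -0.004, -1.0]]
-0.01 -0.008 [181.0, 452.0] -0.01 0 [226.0, 452.0] -0.01 0.008 [272.0, 452.0] front [226.0, 412.0]
0.003 -0.008 [185.0, 412.0] 0.003 0 [226.0, 412.0] 0.003 0.008 [268.0, 412.0] front [226.0, 375.0]
0.03 -0.008 [191.0, 347.0] 0.03 0 [226.0, 347.0] 0.03 0.008 [261.0, 347.0] front [226.0, 315.0]
0.06 -0.008 [195.0, 295.0] 0.06 0 [226.0, 295.0] 0.06 0.008 [256.0, 295.0] front [226.0, 267.0]
0.088 -0.008 [199.0, 258.0] 0.088 0 [226.0, 258.0] 0.088 0.008 [252.0, 258.0] front [226.0, 233.0]
0.108 -0.008 [201.0, 237.0] 0.108 0 [226.0, 237.0] 0.108 0.008 [250.0, 237.0] front [226.0, 213.0]
180 200.0 [(np.uint8(14), np.uint8(122)), (np.uint8(13), np.uint8(109)), (np.uint8(107), np.uint8(108)), (np.uint8(107), np.uint8(106)), (np.uint8(107), np.uint8(108)), (np.uint8(107), np.uint8(109)), (np.uint8(107), np.uint8(110)), (np.uint8(108), np.uint8(110)), (np.uint8(107), np.uint8(110)), (np.uint8(107), np.uint8(107)), (np.uint8(108), np.uint8(106)), (np.uint8(108), np.uint8(107))]
186 215.0 [(np.uint8(14), np.uint8(117)), (np.uint8(1
[... 3755 characters left out ...]
(np.uint8(16), np.uint8(54)), (np.uint8(105), np.uint8(5)), (np.uint8(18), np.uint8(31)), (np.uint8(15), np.uint8(28)), (np.uint8(16), np.uint8(26)), (np.uint8(16), np.uint8(31)), (np.uint8(14), np.uint8(27)), (np.uint8(120), np.uint8(5)), (np.uint8(10), np.uint8(16)), (np.uint8(114), np.uint8(55)), (np.uint8(174), np.uint8(28))]
252 380.0 [(np.uint8(12), np.uint8(58)), (np.uint8(1), np.uint8(120)), (np.uint8(2), np.uint8(121)), (np.uint8(2), np.uint8(121)), (np.uint8(2), np.uint8(123)), (np.uint8(2), np.uint8(116)), (np.uint8(2), np.uint8(115)), (np.uint8(1), np.uint8(112)), (np.uint8(2), np.uint8(91)), (np.uint8(3), np.uint8(67)), (np.uint8(109), np.uint8(98)), (np.uint8(0), np.uint8(33))]
```

Tube A hangs within about 1 mm and 0.01 rad of straight down, and the bottle stands in its hole. Next is placing tube A in well_2.

```bash
cat >> tube.py <<'E'
def place(y,off=(0,0),zend=.112):
    q=down(YAW); P=car(y)+off; u=np.array([np.cos(YAW),np.sin(YAW)]); w=np.array([-u[1],u[0]])
    move_ptp([*P,.265],q); pause(.1); movel([*P,.19],q,speed=.2)
    c,e=settle(P,.172,q,2); f0=read_ft_force(); print("settled",read_eef_pos()[:2]-P,read_time_s())
    for z in list(np.arange(.162,zend+.001,-.006))+[zend]:
        movel([*c,z],q,speed=.08); F=read_ft_force()-f0; e=P-read_eef_pos()[:2]
        print(round(z,4),(e*1000).round(1),"F",(F[:2]@u).round(1),(F[:2]@w).round(1),F[2].round(1))
        if F[2]>6: break
        if z>.15: c=c+.5*e
    print(read_eef_pos(),read_time_s(),read_finger_gap())
E
python3 - <<'E'
from tube import *
place(.066)
E
```

```text
settled [2.56488787e-05 2.57260399e-05] 32.3833
0.162 [ 0.9 -0. ] F -0.7 1.0 0.2
0.156 [-0.  0.] F -1.0 1.0 -0.4
0.15 [0.1 0. ] F -0.7 0.8 -0.0
0.144 [0.1 0. ] F -0.3 -0.7 0.9
0.138 [ 0.1 -0. ] F -0.0 1.3 0.7
0.132 [-0. -0.] F -0.6 0.8 0.5
0.126 [-0. -0.] F 0.8 -0.1 -0.3
0.12 [-0.1 -0. ] F -0.3 -0.0 0.6
0.114 [-0.1 -0. ] F -0.4 0.4 -0.0
0.112 [-1.  -0.1] F -0.9 0.7 3.2
[ 0.4289553  -0.00541835  0.11249785] 34.9083 0.01854062935843381
```

```bash
python3 - <<'E'
from tube import *
move_gripper(.045); t=read_eef_pos(); movel([t[0],t[1],.20],speed=.25); print(read_time_s())
pick([.4998,-.3456],"tB")
p,t,r=pickle.load(open("tB.pkl","rb")); Rm=R.from_quat(r).as_matrix()
im=cv2.imread("pics/tB.png")
for d,rad,col in ((-.010,.010,(255,0,255)),(.003,.010,(255,0,255)),(.03,.008,(0,255,0)),(.088,.008,(0,255,0))):
    th=np.linspace(0,2*np.pi,40); X=t+Rm[:,2]*d+rad*(np.cos(th)[:,None]*Rm[:,0]+np.sin(th)[:,None]*Rm[:,1])
    if d==-.010: im=cv2.resize(im,None,fx=4,fy=4,interpolation=cv2.INTER_CUBIC)
    cv2.polylines(im,[(proj(p,X)*4+1.5).astype(int)],True,col,1,cv2.LINE_AA)
cv2.imwrite("pics/v12.png",cv2.resize(im[560:1360,760:1320],None,fx=.75,fy=.75,interpolation=cv2.INTER_AREA))
E
```

```text
35.7833
at [ 0.49912282 -0.3453417   0.11087344] F [-0.3 -0.1  0.6]
gap 0.019201311206273743 38.95
gap 0.0187420280338741 F [ 0.76  0.02 -0.93]
[ 0.49766515 -0.34452045  0.26208798] 40.2333
```

View pics/v12.png

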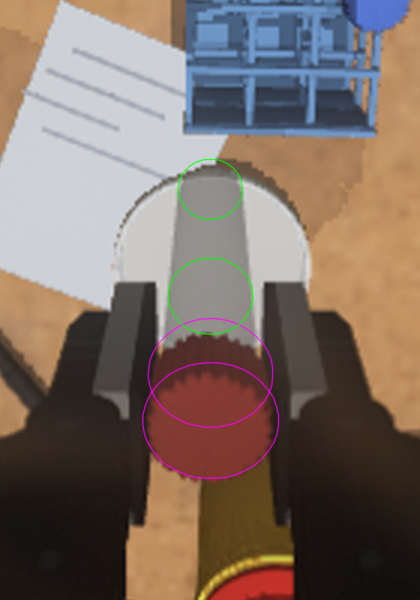

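```bash
python3 - <<'E'
import cv2
im=cv2.imread("pics/tB.png")
# v12 -> orig: px=(u/.75+760)/4, py=(v/.75+560)/4
for v in range(188,206): print(v,round((v*4-560)*.75),[tuple(int(x) for x in im[v,u]) for u in (246,252,257,260,263,268,275)])
E
```

```text
188 144 [(214, 208, 204), (214, 209, 204), (214, 208, 204), (214, 208, 204), (212, 206, 202), (95, 131, 171), (91, 126, 167)]
189 147 [(214, 208, 205), (214, 209, 205), (213, 208, 204), (213, 208, 204), (204, 200, 197), (95, 130, 171), (93, 128, 169)]
190 150 [(214, 208, 204), (214, 208, 204), (214, 209, 204), (213, 208, 204), (161, 161, 165), (94, 130, 170), (94, 130, 171)]
191 153 [(214, 209, 204), (214, 209, 205), (213, 208, 204), (214, 209, 205), (96, 131, 171), (93, 129, 169), (96, 133, 174)]
192 156 [(214, 209, 204), (214, 209, 205), (214, 208, 204), (213, 208, 204), (90, 122, 160), (90, 124, 163), (94, 131, 171)]
193 159 [(214, 209, 204), (213, 208, 204), (214, 208, 204), (214, 209, 204), (66, 81, 102), (69, 86, 110), (92, 129, 171)]
194 162 [(213, 208, 204), (213, 208, 204), (202, 198, 194), (202, 197, 194), (66, 80, 100), (66, 83, 105), (92, 128, 169)]
195 165 [(214, 209, 205), (214, 209, 204), (78, 89, 100), (85, 91, 98), (73, 85, 101), (67, 84, 106), (87, 120, 160)]
196 168 [(214, 208, 204), (202, 197, 194), (95, 102, 107), (93, 100, 105), (90, 97, 102), (70, 85, 106), (66
[... 449 characters left out ...]
 142, 145), (138, 142, 143), (142, 143, 146), (89, 97, 102)]
201 183 [(160, 161, 162), (138, 140, 143), (140, 143, 145), (140, 143, 145), (138, 142, 144), (136, 138, 140), (115, 117, 120)]
202 186 [(215, 212, 211), (139, 140, 142), (140, 143, 145), (140, 143, 145), (138, 142, 143), (133, 137, 138), (196, 194, 194)]
203 189 [(199, 201, 203), (138, 141, 142), (141, 143, 146), (140, 143, 145), (138, 141, 144), (134, 137, 140), (205, 206, 208)]
204 192 [(198, 201, 203), (139, 142, 143), (141, 144, 146), (140, 143, 145), (139, 142, 145), (133, 137, 139), (198, 201, 204)]
205 195 [(199, 201, 204), (140, 142, 145), (141, 143, 146), (141, 144, 146), (139, 142, 145), (134, 137, 139), (198, 201, 203)]
```

```bash
python3 - <<'E'
from tube import *
place(.038)
E
```

```text
settled [1.25083566e-05 2.20083261e-05] 43.2083
0.162 [ 0.8 -0. ] F -1.0 -0.8 0.4
0.156 [-0.1 -0. ] F -0.1 -1.2 -0.5
0.15 [ 0.1 -0. ] F -0.2 -0.7 -0.6
0.144 [ 0.1 -0. ] F -0.7 -1.3 -0.5
0.138 [ 0.2 -0.2] F -1.1 -1.7 -1.0
0.132 [ 0.1 -0.1] F 0.3 -0.3 0.3
0.126 [ 0.1 -0.1] F -1.5 -0.4 -0.6
0.12 [ 0.1 -0.1] F -0.7 -0.7 -0.6
0.114 [ 0.  -0.1] F -1.3 -0.6 -0.4
0.112 [-0.9 -0. ] F -1.8 0.5 3.9
[ 0.43515022 -0.03275816  0.11257164] 45.7333 0.018896208624900084
```

```bash
python3 - <<'E'
from tube import *
move_gripper(.045); t=read_eef_pos(); movel([t[0],t[1],.20],speed=.3)
move_ptp([.52,.27,.30],down(.04)); pause(.15); p,im=snap("wrist","h0"); pickle.dump((p,read_eef_pos()),open("h0.pkl","wb"))
print(read_time_s(),read_eef_pos())
g=cv2.cvtColor(im,cv2.COLOR_RGB2GRAY); c=proj(p,[.531,.2995,.098])[0]; print("pred",c)
np.set_printoptions(linewidth=200)
print(g[int(c[1]),::12]); print(g[::12,int(c[0])])
for thr in (70,90,110):
    m=(g<thr).astype(np.uint8); n,l,s,cc=cv2.connectedComponentsWithStats(m); i=l[int(c[1]),int(c[0])]; print(thr,i,s[i])
E
```

```text
48.0 [0.5203393  0.26806329 0.29934409]
pred [270.60566608 138.16267852]
[174 173 168 173 170 169 112 113 111 104  97 102 102 152 161 101 102 104 202 191  69  68  66  65  64  48 104 241 236 164 157 157 161  94  47  93 100 144 144 143 143  76  85]
[175 176 242 236  52  59  46  68  42  38  66  64  42  64  64  51  46  48 237 232 113 119  70 126 146 163 158 179 171  33  28  24]
70 8 [  230    47    85   164 12342]
90 4 [  230    47    86   165 13072]
110 9 [  229    46    87   166 13179]
```

```bash
python3 - <<'E'
from tube import *
p,t=pickle.load(open("h0.pkl","rb")); g=cv2.cvtColor(cv2.imread("pics/h0.png"),cv2.COLOR_BGR2GRAY)
for thr in (110,150):
    m=(g<thr).astype(np.uint8); n,l,s,cc=cv2.connectedComponentsWithStats(m); i=l[138,270]; 
    if s[i,4]>16000: print("leak",s[i]); continue
    ct=max(cv2.findContours((l==i).astype(np.uint8),cv2.RETR_EXTERNAL,cv2.CHAIN_APPROX_NONE)[0],key=len)[:,0]
    W=np.array([ray(p,c,.098)[:2] for c in cv2.convexHull(ct)[:,0].astype(float)])
    r=cv2.minAreaRect((W*1000).astype(np.float32)); print(thr,r)
    Q=cv2.approxPolyDP(cv2.convexHull(ct),5,True)[:,0]; X=np.array([ray(p,c.astype(float),.098)[:2] for c in Q]); print(Q.tolist(),X.round(4).tolist(),X.mean(0))
E
```

```text
110 ((532.7230834960938, 302.70294189453125), (85.7823257446289, 174.8675994873047), 3.196518898010254)
[[315, 46], [309, 210], [237, 211], [229, 48]] [[0.5706, 0.3924], [0.5795, 0.2183], [0.4961, 0.214], [0.4856, 0.3873]] [0.532948   0.30297678]
150 ((532.9028930664062, 301.66925048828125), (86.37776947021484, 178.26759338378906), 3.3698530197143555)
[[315, 46], [310, 211], [236, 214], [229, 47]] [[0.5706, 0.3924], [0.5808, 0.2171], [0.495, 0.2102], [0.4856, 0.3882]] [0.53298608 0.30195454]
```

```bash
python3 - <<'E'
from tube import *
from studs import studs
q=down(YAW); move_ptp([*C,.21],q); pause(.1); p,im=snap("wrist","i0"); im=np.ascontiguousarray(im[:,:,::-1]); pickle.dump((p,read_eef_pos()),open("i0.pkl","wb")); print(read_time_s(),read_eef_pos())
for s,(x,y) in zip(studs(im,p),((-.029,.073),(.029,.073),(.029,-.073),(-.029,-.073))):
    if s is not None: d=ray(p,s[0],.05)[:2]-car(y,x); print(s[0].round(1),s[1],"mm",(d*1000).round(1))
big=cv2.resize(im,None,fx=4,fy=4,interpolation=cv2.INTER_CUBIC)
def poly(X,col): cv2.polylines(big,[(proj(p,X)*4+1.5).astype(int)],True,col,1,cv2.LINE_AA)
th=np.linspace(0,2*np.pi,40); cir=lambda c,r,z:np.stack([c[0]+r*np.cos(th),c[1]+r*np.sin(th),0*th+z],1)
for y in (.038,.066): poly(cir(car(y),.010,.122),(255,0,255))
poly(cir(car(-.046),.0185,.092),(255,0,255))
poly(np.array([[*car(b,a),.121] for a,b in ((-.0065,-.022),(-.0065,.022),(.0065,.022),(.0065,-.022))]),(0,255,255))
for x in (-.029,.029):
    for y in (-.073,.073): poly(cir(car(y,x),.004,.05),(0,255,255))
cv2.imwrite("pics/v13.png",cv2.resize(big[0:1400,560:1560],None,fx=.42,fy=.42,interpolation=cv2.INTER_AREA))
E
```

```text
49.5 [ 0.44376258 -0.06843592  0.210526  ]
[223.8  99.2] [0, 0, 19, 19, 211] mm [-2.1  0.4]
[289.9 101.2] [3, 4, 13, 13, 131] mm [ 0.2 -0.6]
[285.8 243.9] [4, 0, 12, 15, 97] mm [0.5 0.8]
[229.9 243.6] [4, 4, 10, 10, 77] mm [-0.6  0.9]
```

View pics/v13.png

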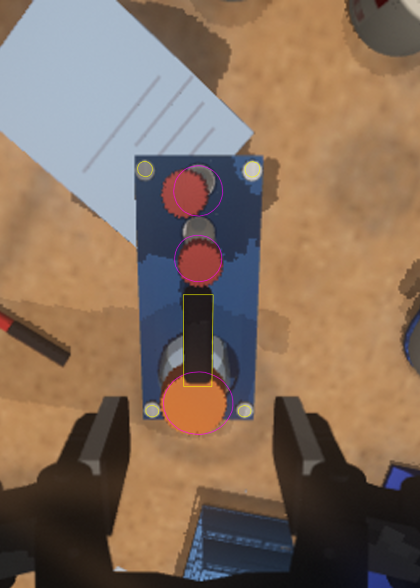

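The bottle and tube B sit on their axes and the carrier is where I had it, to within about 0.6 mm. Tube A leans about 0.06 rad, which is within its hole's play; it bottomed at the same height as B. Now I'll grip and lift.

```bash
python3 - <<'E'
from tube import *
q=down(YAW); c,e=settle(C,.15,q,1); movel([*c,.112],q,speed=.1); F=read_ft_force(); print(read_eef_pos()[:2]-C,F.round(1))
move_gripper(0,110); t=read_eef_pos(); print("gap",read_finger_gap(),t,t[:2]-C,read_time_s(),read_ft_force().round(1))
pickle.dump(t,open("grasp.pkl","wb"))
movel([*c,.118],q,speed=.03); print(read_ft_force().round(1),read_ft_torque().round(2),read_finger_gap(),read_eef_pos())
movel([*c,.275],q,speed=.10); print(read_ft_force().round(1),read_ft_torque().round(2),read_finger_gap(),read_eef_pos(),read_time_s())
E
```

```text
[-0.00089042  0.00030519] [ 0.5  0.8 -0.1]
gap 0.011510222017411096 [ 0.44284709 -0.06972877  0.11292974] [9.70918941e-05 7.12268130e-05] 51.5833 [-0.8  0.4  5.2]
[ 0.4  0.1 -5.8] [-0.04 -0.01 -0.06] 0.011259541932529418 [ 0.44080198 -0.0697447   0.11724667]
[-1.  -0.1 -6.9] [-0.04 -0.   -0.03] 0.011190575951663164 [ 0.44140107 -0.0696167   0.27423548] 53.65
```

```bash
python3 - <<'E'
from tube import *
T=np.array([.5329,.3024]); q=down(.056)
movel([*T,.275],q,speed=.13); print(read_time_s(),read_eef_pos(),read_finger_gap())
c,e=settle(T,.245,q,1); print(e,read_eef_pos()[:2]-T,read_time_s())
p,im=snap("wrist","j0"); pickle.dump((p,read_eef_pos(),read_tcp_rot()),open("j0.pkl","wb")); snap("side","j_side"); snap("top","j_top")
print(R.from_quat(read_tcp_rot()).as_matrix().round(3).tolist(),read_ft_force().round(1),read_ft_torque().round(2))
im=cv2.imread("pics/j0.png"); z0=read_eef_pos()[2]-.1129
big=cv2.resize(im,None,fx=4,fy=4,interpolation=cv2.INTER_CUBIC)
def poly(X,col): cv2.polylines(big,[(proj(p,X)*4+1.5).astype(int)],True,col,2,cv2.LINE_AA)
t=read_eef_pos(); u=np.array([np.cos(.056),np.sin(.056)]); w=np.array([-u[1],u[0]])
th=np.linspace(0,2*np.pi,40); cir=lambda c,r,z:np.stack([c[0]+r*np.cos(th),c[1]+r*np.sin(th),0*th+z],1); k=lambda y,x=0:t[:2]+x*u+y*w
for y in (.038,.066): poly(cir(k(y),.010,.122+z0),(255,0,255))
poly(cir(k(-.046),.0185,.092+z0),(255,0,255))
for x in (-.029,.029):
    for y in (-.073,.073): poly(cir(k(y,x),.004,.05+z0),(0,255,255))
Wr=lambda a,b:[*(T+a*u+b*w),.098]
poly(np.array([Wr(a,b) for a,b in ((-.043,-.088),(-.043,.088),(.043,.088),(.043,-.088))]),(0,255,0))
a=cv2.resize(big,(512,384),interpolation=cv2.INTER_AREA); s=cv2.imread("pics/j_side.png")[120:312,60:316]
cv2.imwrite("pics/v14.png",np.vstack([cv2.resize(big,(420,315),interpolation=cv2.INTER_AREA),cv2.resize(s,(420,285),interpolation=cv2.INTER_CUBIC)]))
E
```

```text
56.75 [0.53299661 0.30186909 0.27497214] 0.010979350432732035
[-0.00043447 -0.00050722] [-0.00027962 -0.00039391] 57.6
[[-0.056, 0.998, 0.0], [0.998, 0.056, 0.0], [0.0, 0.0, -1.0]] [ 0.1 -0.  -5.8] [-0.05 -0.01 -0.  ]
```

The picture limit is reached, so I'll check numerically using studs, well edges and caps in the saved wrist frame.

```bash
python3 - <<'E'
from tube import *
np.set_printoptions(linewidth=220)
p,t,r=pickle.load(open("j0.pkl","rb")); im=cv2.imread("pics/j0.png"); h=cv2.cvtColor(im,cv2.COLOR_BGR2HSV); g=h[...,2]
u=np.array([np.cos(.056),np.sin(.056)]); w=np.array([-u[1],u[0]]); z0=t[2]-.1129
k=lambda y,x=0:t[:2]+x*u+y*w; P=[]
for x,y in ((-.029,.073),(.029,.073),(.029,-.073),(-.029,-.073)):
    c=proj(p,[*k(y,x),.05+z0])[0]; rr=11; a=np.round(c-rr).astype(int); wd=h[a[1]:a[1]+2*rr+1,a[0]:a[0]+2*rr+1]
    m=((wd[...,1]<75)&(wd[...,2]>95)).astype(np.uint8); n,l,s,cc=cv2.connectedComponentsWithStats(m)
    print(c.round(1),[( (cc[i]+a).round(1).tolist(), s[i,4], ((ray(p,cc[i]+a,.05+z0)[:2]-k(y,x))@np.stack([u,w],1)*1000).round(1).tolist()) for i in range(1,n) if s[i,4]>15])
# well frame edges: rows across the visible gaps at several carrier-frame y
T=np.array([.5329,.3024])
for b in (-.06,-.02,.03,.07):
    for sgn in (-1,1):
        xs=np.arange(.030,.062,.002); q=proj(p,[[*(T+sgn*x*u+b*w),.098] for x in xs]).round().astype(int)
        print(b,sgn,[int(g[v,c]) if 0<=v<384 and 0<=c<512 else -1 for c,v in q])
for sgn in (1,-1):
  xs=np.arange(.070,.106,.002); q=proj(p,[[*(T+sgn*x*w),.098] for x in xs]).round().astype(int); print("end",sgn,[int(g[v,c]) if 0<=v<384 and 0<=c<512 else -1 for c,v in q])
m=cv2.inRange(h,np.array((0,110,80)),np.array((6,255,255)))|cv2.inRange(h,np.array((174,110,80)),np.array((180,255,255))); n,l,s,cc=cv2.connectedComponentsWithStats(m)
print("red",[(cc[i].round(1).tolist(),s[i].tolist()) for i in range(1,n) if s[i,4]>60],"pred",[proj(p,[*k(y),.122+z0])[0].round(1).tolist() for y in (.038,.066)])
for n_ in ("grey_pot","red_pot"):
    pt=camera_params("top"); d=[(np.round(x["at"]).tolist(),round(x["confidence"],2)) for x in tip_of("top",n_)[:2]]; print(n_,d)
E
```

```text
[210.8 102.5] [([208.9, 103.4], np.int32(332), [-1.1, -0.6])]
[307.8 102.5] [([309.5, 103.5], np.int32(345), [1.1, -0.6])]
[297.9 305.3] []
[220.6 305.4] []
-0.06 -1 [121, 121, 122, 121, 121, 122, 121, 123, 122, 121, 126, 213, 242, 244, 244, 244]
-0.06 1 [121, 122, 123, 123, 122, 122, 121, 122, 122, 123, 211, 223, 241, 241, 244, 243]
-0.02 -1 [171, 106, 96, 96, 98, 99, 98, 99, 98, 98, 130, 241, 241, 241, 241, 241]
-0.02 1 [91, 90, 91, 91, 96, 96, 96, 97, 98, 98, 180, 208, 241, 241, 241, 241]
0.03 -1 [96, 96, 96, 96, 97, 98, 99, 98, 98, 99, 122, 215, 215, 214, 212, 209]
0.03 1 [150, 150, 152, 151, 151, 152, 152, 153, 153, 153, 223, 218, 246, 245, 246, 245]
0.07 -1 [198, 185, 87, 157, 159, 157, 161, 155, 155, 155, 144, 192, 217, 216, 213, 212]
0.07 1 [158, 155, 151, 230, 231, 230, 233, 232, 230, 229, 222, 235, 246, 246, 246, 247]
end 1 [204, 205, 193, 90, 84, 91, 56, 55, 50, 69, 206, 212, 216, 215, 214, 215, 217, 218]
end -1 [38, 37, 36, 35, 34, 34, 31, 30, 31, 29, 29, 29, 29, 28, 28, 28, 29, 30]
red [([244.7, 114.3], [219, 88, 52, 54, 2056]), ([250.0, 199.8], [226, 174, 48, 52, 1898]), ([403.6, 197.7], [396, 180, 17, 34, 90]), ([247.6, 340.9], [240, 337, 17, 8, 75])] pred [[259.4, 197.8], [259.4, 127.5]]
grey_pot [([218.0, 216.0], 0.67)]
red_pot [([221.0, 179.0], 0.76)]
```

```bash
python3 - <<'E'
from tube import *
T=np.array([.5329,.3024]); q=down(.056); zt=pickle.load(open("grasp.pkl","rb"))[2]+.113
c,e=settle(T,zt,q,1); pause(.3); t=read_eef_pos(); print((t-[*T,zt])*1000,"mm",read_ft_force().round(1),read_ft_torque().round(2),read_finger_gap(),read_joint_vel().round(3).max(),read_time_s())
p,im=snap("wrist","k0"); g=cv2.cvtColor(im,cv2.COLOR_RGB2HSV)[...,2]
u=np.array([np.cos(.056),np.sin(.056)]); w=np.array([-u[1],u[0]])
for x in (-.03,0,.03):
    ys=np.arange(.070,.1,.0015); px=proj(p,[[*(T+x*u+y*w),.098] for y in ys]).round().astype(int); print(x,[int(g[v,a]) for a,v in px])
E
```

```text
[-0.17690287 -0.265105    0.03640802] mm [ 0.9 -0.2 -4.7] [-0.01  0.01  0.  ] 0.010733366370184327 0.002 58.8917
-0.03 [194, 188, 158, 102, 102, 102, 102, 86, 55, 57, 56, 51, 86, 200, 208, 207, 212, 214, 174, 211]
0 [195, 179, 187, 183, 82, 103, 104, 90, 54, 54, 52, 50, 81, 199, 209, 211, 212, 216, 180, 213]
0.03 [153, 158, 159, 159, 159, 159, 161, 132, 56, 56, 55, 53, 123, 246, 246, 246, 246, 246, 213, 246]
```

```bash
python3 -c "
from bench import *
sign_off(); print(read_time_s(),read_eef_pos(),read_finger_gap())"
```

```text
the job is handed in; nothing more can be done
the job is handed in; nothing more can be done
```

The job is handed in at about 59 s, with the loaded carrier held over the heater's well. I could not look at the final pose, because the picture limit was reached just before it. The last checks there are numerical.

**What was done:** the bottle went into the big hole. The two red-capped tubes went into the small holes (`tube_red_a` in `well_2`, `tube_red_b` in `well_1`). I then lifted the carrier by its grip at 110 N, carried it over the pots, and held it over the well.

**Last checks:**
- **Position:** the tool read within 0.3 mm of the target over the measured well centre. The underside is 15 mm above the frame by tool height.
- **Square:** in the wrist frame, the carrier's end and the well's far edge run parallel. That edge lies within about 1 mm of where I expected it. The well's x centre rests on a single earlier wrist view, which agreed with the top camera to 2 mm.
- **Contact:** the wrist force showed only the carrier's weight (about 5 N), so nothing was touching the heater.
- **Pots:** the top camera's network found both pots within 2 pixels of where they first stood.

**What went wrong or is less certain:**
- **First bottle attempt:** the bottle touched the hole's rim at about 15 N. I set it down again, measured the carrier again and then inserted it without contact. The carrier sat about 3 mm and 0.02 rad from my first estimate, so an unnoticed brush in transit may have moved it.
- **Tube lean:** both red tubes lean slightly within the holes' play, about 0.06 rad for `tube_red_a` and about 0.03 rad for `tube_red_b`. Both bottomed at the height expected for fully down.
- **Carrier level:** I judged this from the tool being vertical, the small wrist torque and the two visible corner studs. The other two studs were hidden.

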